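Print a dot-blot card with a guided pin replicator

TASK

Take the 96-pin replicator by its black handle out of its rest and lower it into the teal copier frame, orange corner mark over orange corner mark, with both guide pins in their holes. Press the pins squarely onto the card with a steady 12 newtons or so for about a second (under 9 prints faint, over 15 is too hard and 20 damages the pins), then lift it straight off without dragging or lifting the frame, set it back in its rest and let go; leave the other things where they are.

Things in the scene. Friction and masses are not known exactly. Their poses are not given: they have to be found in the camera images.
- replicator: Hand-held 96-pin stamp: aluminium head plate 78 x 114 x 10 mm with an ear 44 mm wide at each end (to y = +-84 mm). Origin: centre of the head plate's underside; z up through the black handle, y along the long side. An orange dot on top marks the corner at -x, +y. About 0.42 kg. Upright in its rest at the start.
- replicator_grip (a point): Middle of the black handle bar, 42 mm above the replicator's origin. The bar is 20 mm wide in x, 94 mm long in y, 22 mm high (31 to 53 mm above the origin), on two steel posts; grasp it across its 20 mm width from above.
- replicator_guide (a point): Tip of the steel guide pin at y = +70 mm, 40 mm below the replicator's origin (x = 0). A second one points down at y = -70 mm. Diameter 8 mm; the last 8 mm taper to a 3.6 mm flat. The guide pins reach 6 mm lower than the printing pins.
- replicator_pins: Gold pin plate with 96 thin steel pins (8 x 12, 9 mm apart) under the head. Origin: middle of the pin field at the pin tips, 34 mm below the replicator's origin when free. The plate is sprung: it takes about 4 N before it gives, then 2.5 N more for each mm that it is pushed up into the head, 9 mm at most.
- replicator_a1 (a point): Place of the orange-marked corner pin: x = -31.5, y = +49.5 mm of the replicator, level with its origin.
- copier_frame: Teal plastic frame, loose on rubber feet, 0.9 kg, 108 x 168 mm; origin: centre of its underside, y along the long side. End blocks 40 mm high, side walls 28 mm high. In its opening (84 x 116 mm) a white gridded card lies on boards; their number differs: the card's top is 14 to 26 mm above the frame's underside, is not measured and must be felt. Orange dot on the wall near the corner -x, +y.
- frame_hole (a point): Mouth of the guide hole at y = +70 mm (x = 0), in the top of an end block, 40 mm above the frame's underside; the other hole is at y = -70 mm. Diameter 10 mm, 38 mm deep.
- frame_a1 (a point): Place for the orange-marked corner pin: x = -31.5, y = +49.5 mm of the frame, 40 mm above its underside.
- replicator_rest: Fixed rest: base plate 100 x 174 x 8 mm with two pairs of grey cradle blocks, tops 52 mm above its underside. Origin: centre of its underside; y along the long side. The ears lie on the blocks (replicator's origin 52 mm above the rest's); each guide pin hangs in a 16 mm wide slot between two blocks (4 mm play either way in x), the pins between the pairs (6 mm play either way in y).
- well_plate: Bystander: clear 96-well plate, 128 x 86 x 15 mm, lying near the front edge; origin under its centre.
- plate_lid: Bystander: clear plate lid, 126 x 84 x 9 mm; origin under its centre.
- timer: Bystander: small grey bench timer, 60 x 62 x 16 mm; origin under its centre.
- petri_dish_0: Bystander: small dish, diameter 56 mm, 14 mm high; origin under its centre.
- petri_dish_1: Bystander: small dish, diameter 56 mm, 14 mm high; origin under its centre.

How it is judged:
By the outcome, as a careful person would: the job done as asked, in the order asked, and still so for the second after the job is handed in, with the robot touching nothing.
It also fails if it takes over 54 s, if anything falls off the work surface, if the arm or the gripper's body presses on something with over 40 N, if the wrist force passes 120 N, or if a joint passes its speed limit or range.

ROBOT

A 6-joint arm with a two-finger parallel gripper is mounted at the origin on a cart in front of the work surface, level with it; the furniture and walls round the work are solid. World frame = base frame: x ahead of the robot, y to its left, z up, the work surface at z = 0. Lengths are in m, angles in rad, forces in N, time in s.
With the tool pointing down it reaches from about 0.225 to 0.875 m from the base axis. Payload 3.4 kg.
Tool frame: the origin (TCP) lies at the very end of the fingers, on their centre line; the grasp point (between the pads) lies 19 mm behind it; z points along the fingers, y is the line along which they close (so a half turn about z gives the same grasp; the last joint's range is limited). The gripper opens to 85 mm and grips with 20 to 120 N. Pads are 22 mm wide; open, the fingers measure 114 mm over their backs; the gripper's body (76 mm by 85 mm) begins 54 mm behind the grasp point. The pads swing forward as they close: fully open they stand 13 mm farther back than shut.
Start: joints at [1.106, 0.276, 1.505, -0, 1.361, -0.121], TCP at [0.194, 0.541, 0.201] pointing down, gripper open.
Joint ranges: [-2.89, 2.89], [-0.75, 2.08], [0.22, 2.7], [-1.18, 4.32], [0.11, 2.71], [-2.7, 2.7]. Speed limits (rad/s): [2.57, 2.57, 3.14, 3.14, 3.14, 3.14].

INTERFACE

Orientations are given as a unit quaternion [w, x, y, z].
In Python, from rig import manip gives the robot as it stands. The module is installed in compiled form; this text tells all that it offers.
- The arm moves only by the tool play_rows, never from a script. Its argument "motion" is a list of rows, each a list of 5 numbers: the shift along the tool's x, y, z in units of 40 mm (1.0 is 40 mm), then the turn about the tool's z in units of 10 degrees (1.0 is 10 degrees), then the finger opening in mm, from 0 to 85.4. A call has 1 to 5 rows; each row is the pose to reach, as a shift and turn from the pose commanded when the call began, along the tool's axes at that moment; what a row does not reach only later rows make up. A row lasts 1/8 s, in which the tool goes at most 62.5 mm and 10.7 degrees, less where a joint would pass 70% of its speed; a pose out of reach is approached as far as the arm can. A call with a gripper value outside its range is refused whole. The fingers move at their own pace and stop on an object; "newtons" is the grip in N (left out, the last holds). Time passes only in rows, so rows that repeat a pose let the fingers close. It gives the time, the measured TCP pose, the force, the opening and the grip force at its end, in the units of the state.
- manip.get_state(): the state, without advancing time (a new reading comes with each control period).
- manip.get_image(name): name is "side" or "top"; returns a dict with "img" (400x640x3 uint8, red, green, blue), "range_z" (400x640 float32, m along the optical axis (not along the pixel's ray), 0 where there is no reading), "fx", "fy", "cx", "cy" (pixels), "R" (3x3) and "t" (3): a world point X has camera coordinates R X + t. Camera axes: x right, y down, z forward; pixel columns grow to the right and rows downward; lengths in m; the calibration is good to about 2 mm. A picture is of the moment at which its call begins.
- manip.sign_off(): hands the job in; it is judged then, once.
The state is a dict: "clock": time; "qpos": joint angles; "qd": joint speeds; "effort": joint torques, N m; "position": TCP position; "ee_rot": TCP orientation; "contact_force": force on the tool from outside, world axes, zero at the start; "moment": the same for the moment, N m; "width": finger opening in m; "gripper_force": force on a finger pad.
Only numpy, scipy, OpenCV 4.12 (cv2) and the standard library are available. Lean on these libraries where they do the work, as an engineer would, in place of code of your own. Each camera call takes 0.05 s, during which the arm holds its last target. There are 200 camera calls.

## Working session

There is one attempt and no reset: what is moved stays moved. The work goes in short steps, Python scripts to look and compute and a tool call to move; the robot and the scene stay as the last step left them, time stands still between calls to the robot, and variables do not carry over. Pictures are saved under pics/ and viewed, at most 10 in all, crops included, and the job is handed in when it is done.

Besides the shell and the picture viewer there is one more tool, called after "Request:" as a command line: name --pt "numbers of a row" for each row, then --argument value for the rest. play_rows: Moves the arm, as the interface text tells. Its arguments: {"type":"object","properties":{"motion":{"type":"array","items":{"type":"array","items":{"type":"number"}}},"newtons":{"type":"number"}},"required":["motion"]}

```bash
mkdir -p pics; python3 - <<'E'
from rig import manip
import cv2,numpy as np
for n in("top","side"):
    d=manip.get_image(n); np.savez(f"{n}0.npz",**d)
    cv2.imwrite(f"pics/{n}0.png",d["img"][:,:,::-1])
s=manip.get_state(); print({k:np.round(v,4) for k,v in s.items()})
E
```

```text
{'clock': np.float64(0.1), 'qpos': array([ 1.106 ,  0.2765,  1.506 , -0.    ,  1.3607, -0.121 ]), 'qd': array([ 0.0007, -0.0011, -0.0029,  0.0007, -0.0007, -0.0003]), 'effort': array([ 2.30000e-03, -4.17699e+01, -2.46406e+01, -0.00000e+00,
        5.80000e-03, -0.00000e+00]), 'position': array([0.1936, 0.5409, 0.2002]), 'ee_rot': array([-2.000e-04,  1.711e-01,  9.853e-01, -8.000e-04]), 'contact_force': array([-0.3981, -0.1978,  0.4822]), 'moment': array([-0.017 , -0.0184,  0.0075]), 'gripper_force': np.float64(0.0), 'width': np.float64(0.0856)}
```

View pics/top0.png

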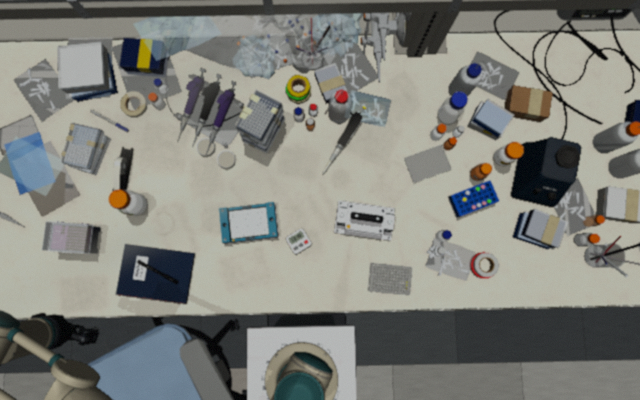

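View pics/side0.png

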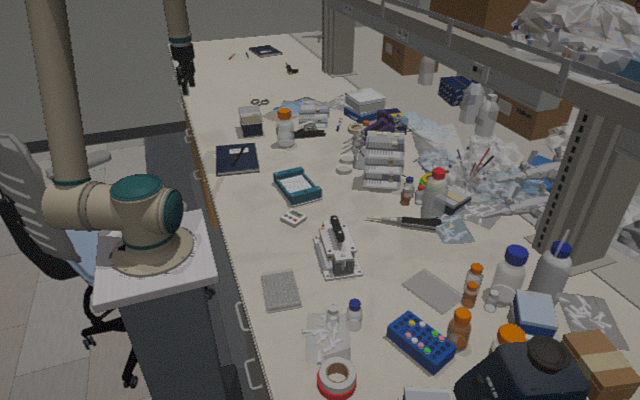

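The top view shows the frame near (249,223) and the replicator in its rest near (365,220). The timer is between them at (299,241). The arm is off to the left.

```bash
cat > h.py <<'E'
import numpy as np,cv2
def load(n): return dict(np.load(n))
def wp(d,u,v,z=None):
    """pixel -> world; with depth z along axis or intersect world plane"""
    r=np.array([(u-d["cx"])/d["fx"],(v-d["cy"])/d["fy"],1.0])
    return d["R"].T@(r*z-d["t"])
def plane(d,u,v,h):
    r=d["R"].T@np.array([(u-d["cx"])/d["fx"],(v-d["cy"])/d["fy"],1.0]); c=-d["R"].T@d["t"]
    return c+r*(h-c[2])/r[2]
def cloud(d):
    v,u=np.mgrid[:400,:640]; z=d["range_z"]
    P=np.stack([(u-d["cx"])/d["fx"]*z,(v-d["cy"])/d["fy"]*z,z],-1)
    return (P-d["t"])@d["R"]
E
python3 - <<'E'
from h import *
for n in("top","side"):
    d=load(n+"0.npz"); print(n,d["fx"],"cam",-d["R"].T@d["t"])
d=load("top0.npz"); 
a=cv2.resize(d["img"][190:280,210:410],None,fx=4,fy=4,interpolation=cv2.INTER_CUBIC)
s=load("side0.npz"); b=cv2.resize(s["img"][160:290,260:400],None,fx=3,fy=3,interpolation=cv2.INTER_CUBIC)
c=np.zeros((600,800,3),np.uint8); c[:360]=a[:360,:800]; cv2.imwrite("pics/c1.png",c[:360,:,::-1]); 
cv2.imwrite("pics/c2.png",cv2.resize(s["img"][160:290,260:400],None,fx=4.5,fy=4.5,interpolation=cv2.INTER_CUBIC)[:,:,::-1])
P=cloud(d)
for u,v in [(249,223),(365,218),(340,205),(390,230),(300,250),(222,222),(275,222),(390,280)]: print(u,v,P[v,u].round(3))
# frame: teal
hsv=cv2.cvtColor(d["img"],cv2.COLOR_RGB2HSV)
m=(hsv[...,0]>80)&(hsv[...,0]<105)&(hsv[...,1]>120); m[:195]=0;m[250:]=0;m[:,:210]=0;m[:,290:]=0
Q=P[m]; print(len(Q),np.percentile(Q[:,2],[5,50,95]))
for nm,mm in (("teal>30mm",m&(P[...,2]>.034)),):
    q=P[mm][:,:2]; print(nm,len(q),q.mean(0),cv2.minAreaRect((q*1000).astype(np.float32)))
v,u=np.nonzero(m); print("px rect",cv2.minAreaRect(np.stack([u,v],1).astype(np.float32)))
# rep
for lo,hi in((.004,.02),(.045,.056),(.057,.068),(.08,.12)):
    mm=(P[...,2]>lo)&(P[...,2]<hi); mm[:195]=0;mm[245:]=0;mm[:,:325]=0;mm[:,405:]=0
    q=P[mm]; print(lo,len(q),q[:,2].mean(),cv2.minAreaRect((q[:,:2]*1000).astype(np.float32)))
o=(hsv[...,0]<18)&(hsv[...,0]>4)&(hsv[...,1]>100)&(hsv[...,2]>110); o[:195]=0;o[250:]=0
v,u=np.nonzero(o); k=(u>210)&(u<410); print([(x,y,P[y,x].round(3)) for x,y in zip(u[k],v[k])])
E
```

```text
top 489.5653248744479 cam [ 0.32319301 -0.05188517  1.48588574]
side 436.9222764487591 cam [ 0.11185045 -1.02317859  0.78560422]
249 223 [0.461 0.149 0.021]
365 218 [ 0.461 -0.191  0.105]
340 205 [ 0.513 -0.127  0.001]
390 230 [ 0.429 -0.269  0.053]
300 250 [ 0.378 -0.003  0.013]
222 222 [0.464 0.226 0.041]
275 222 [0.46  0.069 0.044]
390 280 [ 0.283 -0.269  0.011]
485 [0.02533702 0.03874249 0.04459175]
teal>30mm 375 [0.45708521 0.14132975] ((440.1895751953125, 78.50587463378906), (316.8631896972656, 149.5253448486328), 73.36143493652344)
px rect ((248.04348754882812, 222.38072204589844), (33.978816986083984, 54.84300231933594), 83.48019409179688)
0.004 666 0.007789183220240042 ((466.736572265625, -200.65029907226562), (241.96739196777344, 149.74423217773438), 88.86686706542969)
0.045 81 0.053272636392858605 ((464.0985412597656, -195.97317504882812), (165.071533203125, 78.88036346435547), 80.67902374267578)
0.057 982 0.06191403808531279 ((463.27471923828125, -195.3898468017578), (167.9120635986328, 78.3263168334961), 80.79314422607422)
0.08 239 0.10338608899430439 ((463.3990478515625, -194.85841369628906), (93.2403335571289, 20.848119735717773), 80.00933074951172)
[]
```

View pics/c1.png

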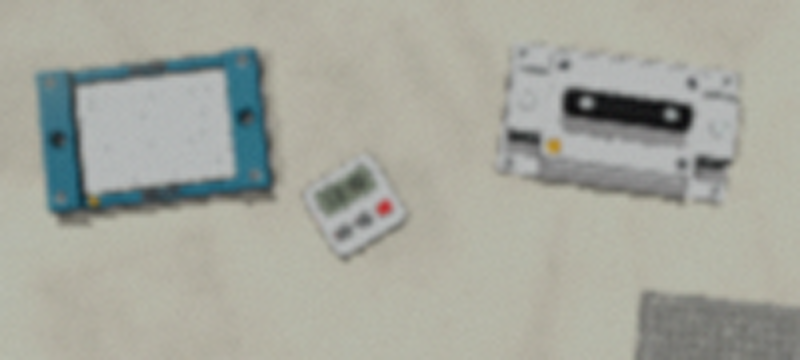

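View pics/c2.png

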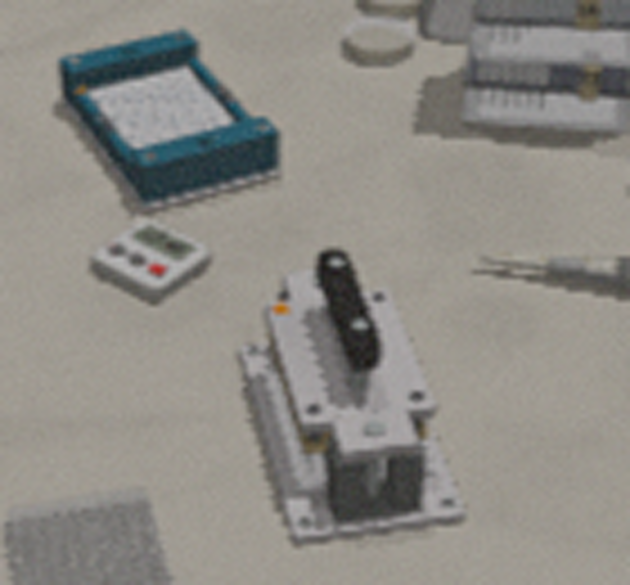

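The crops show the orange dots on the robot side at the +y end, at about (94,201) on the frame and (553,146) on the replicator. The guide holes are at crop (57,139) and (246,117). The frame's yaw is about +6.5° and the replicator's about −10°. Next I'll refine these to sub-pixel accuracy.

```bash
cat >> h.py <<'E'
from scipy.spatial.transform import Rotation as Rt
def blob(g,u,v,r=5,dark=True):
    """weighted centroid of the dark blob round (u,v)"""
    for _ in range(4):
        y,x=np.mgrid[-r:r+1,-r:r+1]; w=cv2.getRectSubPix(g.astype(np.float32),(2*r+1,2*r+1),(float(u),float(v)))
        w=np.median(w)-w if dark else w-np.median(w)
        w=np.clip(w-.3*w.max(),0,None); w[x**2+y**2>r*r]=0
        u+=(w*x).sum()/w.sum(); v+=(w*y).sum()/w.sum()
    return u,v
def go(s,x,y,z,yaw):
    """row units to bring TCP to x,y,z with tool y at angle yaw deg (tool down)"""
    q=s["ee_rot"]; R=Rt.from_quat([q[1],q[2],q[3],q[0]]).as_matrix()
    d=R.T@(np.array([x,y,z])-s["position"])/.04
    cur=np.degrees(np.arctan2(R[1,1],R[0,1]))
    return np.r_[d,(cur-yaw)/10].round(3),("yaw",round(cur,2),"tilt",R[:,2].round(4))
E
python3 - <<'E'
from h import *
d=load("top0.npz"); g=d["img"][...,0].astype(np.float32); gm=d["img"].max(2)
def pr(d,X):
    c=d["R"]@np.array(X)+d["t"]; return d["fx"]*c[0]/c[2]+d["cx"],d["fy"]*c[1]/c[2]+d["cy"]
h=[plane(d,*blob(gm,210+x/4,190+y/4,3),.040) for x,y in((57,139),(246,117))]
print("holes",h,"dist",np.linalg.norm(h[0]-h[1]))
f=(h[0]+h[1])/2; v=h[0]-h[1]; yf=np.degrees(np.arctan2(-v[0],v[1])); print("frame",f,yf)
# handle by dark mask
hd=(gm<70).astype(np.uint8); hd[:205]=0;hd[225:]=0;hd[:,:347]=0;hd[:,386:]=0
sup=cv2.resize(d["img"].max(2),None,fx=8,fy=8,interpolation=cv2.INTER_CUBIC)
def rect(m,h,off=(0,0)):
    n,l,st,_=cv2.connectedComponentsWithStats(m.astype(np.uint8)); k=1+st[1:,4].argmax()
    y,x=np.nonzero(l==k); 
    p=np.array([plane(d,(a+.5)/8-.5+off[0],(b+.5)/8-.5+off[1],h)[:2] for a,b in zip(x,y)])*1000
    return cv2.minAreaRect(p.astype(np.float32)),p.mean(0)
c=sup[200*8:228*8,345*8:388*8]
for th in(80,100,120): print("handle",th,rect(c<th,.105,(345,200)))
hsv=cv2.cvtColor(cv2.resize(d["img"],None,fx=8,fy=8,interpolation=cv2.INTER_CUBIC)[195*8:250*8,212*8:285*8],cv2.COLOR_RGB2HSV)
m=(hsv[...,0]>80)&(hsv[...,0]<110)&(hsv[...,1]>110)
print("frame outline @40",rect(m,.040,(212,195)))
# side cross-check of holes: predicted pixel vs measured
s=load("side0.npz"); gs=s["img"].max(2)
for X in h:
    u,w=pr(s,X); b=blob(gs,u,w,3); print("side",(u,w),b,plane(s,*b,.04))
# orange
for D,h_ in((d,0),(s,0)):
    hs=cv2.cvtColor(D["img"],cv2.COLOR_RGB2HSV); o=(hs[...,0]<25)&(hs[...,0]>8)&(hs[...,1]>130)&(hs[...,2]>100)
    n,l,st,ce=cv2.connectedComponentsWithStats(o.astype(np.uint8)); print([(ce[i].round(1),st[i,4]) for i in range(1,n) if 220<ce[i][0]<410 and 160<ce[i][1]<260])
from rig import manip
st=manip.get_state(); print(go(st,.463,-.195,.2,-9.6))
E
```

```text
holes [array([0.45650305, 0.22094106, 0.04      ]), array([0.47109473, 0.08186511, 0.04      ])] dist 0.13983932989709422
frame [0.46379889 0.15140309 0.04      ] 5.9894904384649665
handle 80 (((462.8675842285156, -195.46986389160156), (90.7527847290039, 20.308000564575195), 80.89981842041016), array([ 462.63937022, -195.6767892 ]))
handle 100 (((462.7423400878906, -195.3481903076172), (92.4983139038086, 22.42034912109375), 80.54912567138672), array([ 462.56680323, -195.58258965]))
handle 120 (((462.2149353027344, -195.28012084960938), (93.99578857421875, 24.703624725341797), 80.98750305175781), array([ 462.30369867, -195.28086275]))
frame outline @40 (((465.835693359375, 102.36016845703125), (102.36516571044922, 69.17010498046875), 5.659720420837402), array([465.00202318,  86.76200511]))
side (np.float64(289.0853906900337), np.float64(170.31402100416838)) (np.float64(289.8081200261421), np.float64(174.57384749746663)) [0.45057183 0.1929358  0.04      ]
side (np.float64(306.262305902873), np.float64(190.2902926567355)) (np.float64(305.3779701018077), np.float64(195.38617093744065)) [0.4591597  0.05508814 0.04      ]
[(array([348., 226.]), np.int32(5)), (array([233., 240.]), np.int32(1))]
[(array([278., 179.]), np.int32(1)), (array([402.7, 202.3]), np.int32(3)), (array([322. , 228.2]), np.int32(4))]
(array([-12.542, -15.05 ,   0.028,   7.99 ]), ('yaw', np.float64(70.3), 'tilt', array([-7.0e-04, -1.5e-03, -1.0e+00])))
```

Request:
play_rows --pt "-12.54 -15.05 0 7.95 85" --pt "-12.54 -15.05 0 7.95 85" --pt "-12.54 -15.05 0 7.95 85" --pt "-12.54 -15.05 0 7.95 85" --pt "-12.54 -15.05 0 7.95 85" --newtons 60

```text
clock: 0.72
position: [0.3014, 0.2461, 0.2009]
ee_rot: [0.0, 0.6, 0.8, 0.0]
contact_force: [1.5, -0.4, 0.4]
width: 0.0849
gripper_force: 0.0
```

```bash
cat > g.py <<'E'
import sys
from h import *
from rig import manip
s=manip.get_state(); print("t",s["clock"].round(2),"pos",s["position"].round(4),"F",s["contact_force"].round(2),"M",s["moment"].round(3),"w",round(float(s["width"]),4),"gf",s["gripper_force"].round(1)); print(*go(s,*map(float,sys.argv[1:5])))
E
python3 g.py .4627 -.1955 .14 -9.2
```

```text
Traceback (most recent call last):
  File "g.py", line 4, in <module>
    s=manip.get_state(); print("t",s["clock"].round(2),"pos",s["position"].round(4),"F",s["contact_force"].round(2),"M",s["moment"].round(3),"w",round(float(s["width"]),4),"gf",s["gripper_force"].round(1)); print(*go(s,*map(float,sys.argv[1:5])))
                                   ^^^^^^^^^^^^^^^^
AttributeError: 'float' object has no attribute 'round'
```

```bash
cat > g.py <<'E'
import sys
from h import *
from rig import manip
s=manip.get_state(); r=np.round
print("t",r(s["clock"],2),"pos",r(s["position"],4),"F",r(s["contact_force"],2),"M",r(s["moment"],3),"w",r(s["width"],4),"gf",r(s["gripper_force"],1)); print(*go(s,*map(float,sys.argv[1:5])))
E
python3 g.py .4627 -.1955 .15 -9.2
```

```text
t 0.72 pos [0.3014 0.2461 0.2009] F [ 1.5  -0.43  0.36] M [-0.011 -0.062  0.029] w 0.0849 gf 0.0
[-11.726   0.773   1.274   2.549] ('yaw', np.float64(16.29), 'tilt', array([ 5.e-04, -0.e+00, -1.e+00]))
```

Request:
play_rows --pt "-11.7 0.77 0 2.55 85" --pt "-11.7 0.77 0 2.55 85" --pt "-11.7 0.77 0 2.55 85" --pt "-11.7 0.77 0 2.55 85" --pt "-11.7 0.77 0 2.55 85"

```text
clock: 1.35
position: [0.4101, -0.047, 0.2009]
ee_rot: [-0.0, 0.76, 0.65, 0.0]
contact_force: [0.2, -0.0, 0.3]
width: 0.0853
gripper_force: 0.0
```

```bash
python3 g.py .4627 -.1955 .14 -9.2
```

```text
t 1.35 pos [ 0.4101 -0.047   0.2009] F [ 0.25 -0.01  0.27] M [ 0.019 -0.072 -0.018] w 0.0853 gf 0.0
[-3.462  1.875  1.523  0.025] ('yaw', np.float64(-8.95), 'tilt', array([ 5.e-04,  5.e-04, -1.e+00]))
```

Request:
play_rows --pt "-3.46 1.87 0 0.02 85" --pt "-3.46 1.87 0 0.02 85" --pt "-3.46 1.87 0 0.02 85" --pt "-3.46 1.87 1.5 0.02 85" --pt "-3.46 1.87 1.5 0.02 85"

```text
clock: 1.98
position: [0.4583, -0.1914, 0.1368]
ee_rot: [-0.006, 0.761, 0.648, -0.002]
contact_force: [-0.4, 0.5, 0.1]
width: 0.0852
gripper_force: 0.0
```

```bash
python3 g.py .4627 -.1955 .075 -9.2
```

```text
t 1.98 pos [ 0.4583 -0.1914  0.1368] F [-0.39  0.51  0.13] M [ 0.038  0.003 -0.001] w 0.0852 gf 0.0
[-0.089  0.143  1.543  0.003] ('yaw', np.float64(-9.17), 'tilt', array([-0.0102,  0.0063, -0.9999]))
```

Request:
play_rows --pt "0 0 0 0 85" --pt "0 0 0 0 85"

```text
clock: 2.22
position: [0.464, -0.1939, 0.1432]
ee_rot: [0.002, 0.761, 0.649, 0.001]
contact_force: [-0.1, 0.8, 0.1]
width: 0.085
gripper_force: 0.0
```

```bash
python3 g.py .4627 -.1955 .075 -9.2
```

```text
t 2.22 pos [ 0.464  -0.1939  0.1432] F [-0.11  0.78  0.1 ] M [ 0.005 -0.041 -0.054] w 0.085 gf 0.0
[-0.043 -0.032  1.706  0.013] ('yaw', np.float64(-9.07), 'tilt', array([ 0.0039, -0.0022, -1.    ]))
```

Request:
play_rows --pt "0 0 0.8 0 85" --pt "0 0 1.2 0 85" --pt "0 0 1.5 0 85" --pt "0 0 1.7 0 85" --pt "0 0 1.7 0 85"

```text
clock: 2.85
position: [0.4625, -0.1934, 0.0731]
ee_rot: [0.0, 0.761, 0.649, 0.0]
contact_force: [-0.2, 0.4, -1.0]
width: 0.0845
gripper_force: 0.0
```

Request:
play_rows --pt "0 0 0 0 85" --pt "0 0 0 0 85"

```text
clock: 3.1
position: [0.4628, -0.1936, 0.0735]
ee_rot: [0.0, 0.761, 0.649, 0.0]
contact_force: [-0.3, 0.0, 0.9]
width: 0.0851
gripper_force: 0.0
```

```bash
python3 g.py .4627 -.1955 .075 -9.2;python3 g.py .4627 -.1955 .075 -9.2
```

```text
t 3.1 pos [ 0.4628 -0.1936  0.0735] F [-0.27  0.01  0.92] M [ 0.035  0.007 -0.009] w 0.0851 gf 0.0
[-0.047  0.006 -0.038  0.009] ('yaw', np.float64(-9.11), 'tilt', array([ 1.e-03, -5.e-04, -1.e+00]))
t 3.1 pos [ 0.4628 -0.1936  0.0735] F [-0.27  0.01  0.92] M [ 0.035  0.007 -0.009] w 0.0851 gf 0.0
[-0.047  0.006 -0.038  0.009] ('yaw', np.float64(-9.11), 'tilt', array([ 1.e-03, -5.e-04, -1.e+00]))
```

Request:
play_rows --pt "-0.05 0 0 0 50" --pt "-0.05 0 0 0 30" --pt "-0.05 0 0 0 22" --pt "-0.05 0 0 0 10" --pt "-0.05 0 0 0 10" --newtons 80

```text
clock: 3.72
position: [0.4627, -0.1955, 0.0733]
ee_rot: [0.001, 0.761, 0.649, 0.0]
contact_force: [2.2, 0.2, 2.1]
width: 0.0144
gripper_force: 78.3
```

Request:
play_rows --pt "0 0 0 0 10" --pt "0 0 0 0 10" --pt "0 0 0 0 10"

```text
clock: 4.1
position: [0.4626, -0.1955, 0.0733]
ee_rot: [0.0, 0.761, 0.649, 0.0]
contact_force: [2.0, 1.2, 3.2]
width: 0.0148
gripper_force: 78.7
```

```bash
python3 g.py .4627 -.1955 .145 -9.2
```

```text
t 4.1 pos [ 0.4626 -0.1955  0.0733] F [1.95 1.2  3.17] M [ 0.09  -0.333 -0.009] w 0.0148 gf 78.7
[ 0.     0.004 -1.793  0.008] ('yaw', np.float64(-9.12), 'tilt', array([ 1.2e-03, -3.0e-04, -1.0e+00]))
```

Request:
play_rows --pt "0 0 -0.1 0 10" --pt "0 0 -0.25 0 10" --pt "0 0 -0.25 0 10" --pt "0 0 -0.25 0 10"

```text
clock: 4.6
position: [0.4617, -0.1952, 0.0827]
ee_rot: [-0.0, 0.761, 0.649, -0.0]
contact_force: [-0.0, 0.4, -4.2]
width: 0.0148
gripper_force: 78.3
```

```bash
python3 g.py .4627 -.1955 .145 -9.2; python3 - <<'E'
from h import *
from rig import manip
s=manip.get_image("side");np.savez("side1.npz",**s)
cv2.imwrite("pics/c3.png",cv2.resize(s["img"][160:290,270:410],None,fx=4.5,fy=4.5,interpolation=cv2.INTER_CUBIC)[:,:,::-1])
E
```

```text
t 4.6 pos [ 0.4617 -0.1952  0.0827] F [-0.03  0.43 -4.2 ] M [-0.039  0.009 -0.026] w 0.0148 gf 78.3
[-0.003  0.025 -1.557  0.009] ('yaw', np.float64(-9.11), 'tilt', array([-7.e-04,  4.e-04, -1.e+00]))
```

View pics/c3.png

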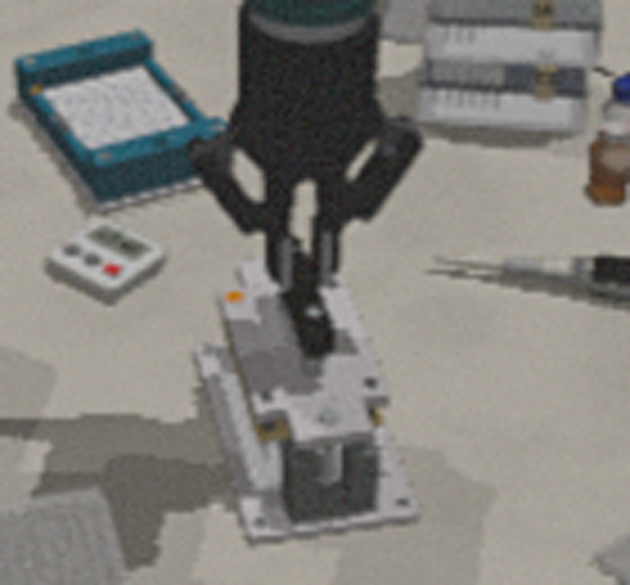

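The replicator hangs level, the reading is 4.2 N (about its weight), and the guide pins are still in the rest slots. I'll lift it and carry it over.

Request:
play_rows --pt "0 0 -0.4 0 10" --pt "0 0 -0.8 0 10" --pt "0 0 -1.2 0 10" --pt "0 0 -1.55 0 10" --pt "0 0 -1.55 0 10"

```text
clock: 5.28
position: [0.4628, -0.1958, 0.1459]
ee_rot: [0.001, 0.761, 0.649, 0.0]
contact_force: [-0.1, 0.1, -4.6]
width: 0.0146
gripper_force: 78.7
```

```bash
python3 g.py .4638 .1514 .145 6.0
```

```text
t 5.28 pos [ 0.4628 -0.1958  0.1459] F [-0.09  0.13 -4.61] M [-0.023  0.013 -0.044] w 0.0146 gf 78.7
[ 8.575 -1.35   0.012 -1.511] ('yaw', np.float64(-9.11), 'tilt', array([ 0.0021, -0.0012, -1.    ]))
```

Request:
play_rows --pt "0.6 -0.09 0 0 10" --pt "1.6 -0.25 0 0 10" --pt "2.6 -0.41 0 0 10" --pt "3.6 -0.57 0 0 10" --pt "4.6 -0.72 0 0 10"

```text
clock: 5.9
position: [0.4621, -0.0078, 0.1442]
ee_rot: [-0.001, 0.761, 0.649, -0.0]
contact_force: [0.7, -0.9, -4.5]
width: 0.0147
gripper_force: 78.6
```

Request:
play_rows --pt "1 -0.16 0 -0.3 10" --pt "2 -0.31 0 -0.8 10" --pt "3 -0.47 0 -1.2 10" --pt "3.7 -0.58 0 -1.51 10" --pt "3.97 -0.63 0 -1.51 10"

```text
clock: 6.52
position: [0.4624, 0.1529, 0.1443]
ee_rot: [-0.0, 0.669, 0.744, -0.0]
contact_force: [-0.9, -0.6, -5.0]
width: 0.0146
gripper_force: 78.5
```

Request:
play_rows --pt "0 0 0 0 10" --pt "0 0 0 0 10" --pt "0 0 0 0 10"

```text
clock: 6.9
position: [0.4631, 0.1506, 0.145]
ee_rot: [0.0, 0.67, 0.743, -0.0]
contact_force: [0.1, 0.5, -4.6]
width: 0.0146
gripper_force: 78.6
```

```bash
python3 g.py .4638 .1514 .145 6.0; python3 - <<'E'
from h import *
from rig import manip
d=manip.get_image("top");np.savez("top2.npz",**d)
s=manip.get_image("side");np.savez("side2.npz",**s)
a=cv2.resize(d["img"][180:265,200:300],None,fx=4,fy=4,interpolation=cv2.INTER_CUBIC)
b=cv2.resize(s["img"][120:220,240:340],None,fx=4,fy=4,interpolation=cv2.INTER_CUBIC)
c=np.zeros((400,800,3),np.uint8);c[:340,:400]=a;c[:,400:]=b
cv2.imwrite("pics/c4.png",c[:,:,::-1])
E
```

```text
t 6.9 pos [0.4631 0.1506 0.145 ] F [ 0.1   0.45 -4.59] M [-0.018 -0.052  0.003] w 0.0146 gf 78.6
[ 0.018  0.019 -0.001 -0.011] ('yaw', np.float64(5.89), 'tilt', array([-0.e+00, -4.e-04, -1.e+00]))
```

View pics/c4.png

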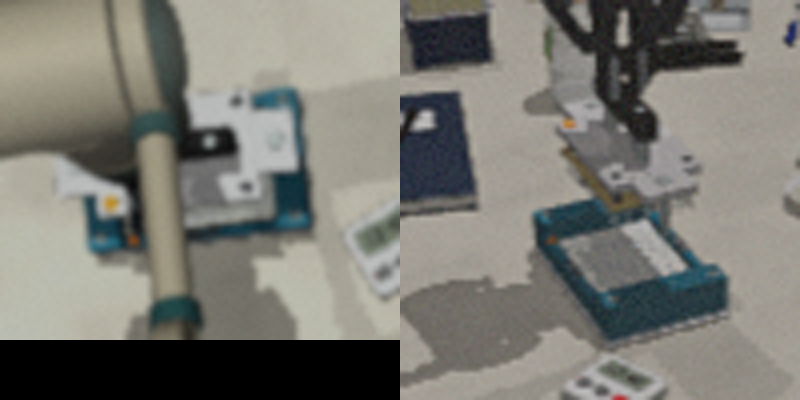

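The replicator hangs above the frame with both orange marks on the same side. In the left half, the replicator's mark is at (111,203) and the frame's at (133,240). Next I'll check for in-hand slip with these marks and the handle-post dots.

```bash
python3 - <<'E'
from h import *
d0=load("top0.npz");d2=load("top2.npz")
def sat(d): 
    i=d["img"].astype(float); return np.clip(i[...,0]-i[...,2],0,None)   # orange: R-B
def loc(P,c,yaw):
    a=np.radians(yaw); v=(P[:2]-c)*1000; return np.array([np.cos(a)*v[0]+np.sin(a)*v[1],-np.sin(a)*v[0]+np.cos(a)*v[1]]).round(2)
a=plane(d0,*blob(sat(d0),348,226,4,False),.062); b=plane(d2,*blob(sat(d2),227.8,230.7,4,False),.1337)
print("rep dot in TCP frame: start",loc(a,np.array([.4626,-.1955]),-9.12),"now",loc(b,np.array([.4631,.1506]),5.89))
f0=plane(d0,*blob(sat(d0),233.5,240.2,3,False),.028); f2=plane(d2,*blob(sat(d2),233.3,240,3,False),.028)
print("frame dot in frame",loc(f0,np.array([.4638,.1514]),5.99),loc(f2,np.array([.4638,.1514]),5.99))
# -y ear screw / corner dark dot
for nm,d,u,v,h,c,y in(("scr",d0,210+690/4,190+84/4,.062,(.4626,-.1955),-9.12),("scr",d2,200+237/4,180+101/4,.1337,(.4631,.1506),5.89),("scr2",d0,210+682/4,190+163/4,.062,(.4626,-.1955),-9.12),("scr2",d2,200+247/4,180+187/4,.1337,(.4631,.1506),5.89)):
    print(nm,loc(plane(d,*blob(d["img"].max(2),u,v,2.),h) if 0 else plane(d,*blob(d["img"].max(2),u,v,3),h),np.array(c),y))
E
```

```text
rep dot in TCP frame: start [-27.88  46.24] now [-27.5   45.94]
frame dot in frame [-47.57  49.88] [-47.05  49.73]
scr [ 31.76 -47.9 ]
scr [ 32.88 -47.83]
scr2 [-25.42 -64.43]
scr2 [-28.05 -48.36]
```

```bash
python3 - <<'E'
from h import *
d0=load("top0.npz");d2=load("top2.npz")
def loc(P,c,yaw):
    a=np.radians(yaw); v=(P[:2]-np.array(c))*1000; return np.array([np.cos(a)*v[0]+np.sin(a)*v[1],-np.sin(a)*v[0]+np.cos(a)*v[1]]).round(2)
for nm,d,x0,y0,h,c,yaw,pts in(("rep0",d0,210,190,.062,(.4626,-.1955),-9.12,((565,64),(690,84),(682,163))),("rep2",d2,200,180,.1337,(.4631,.1506),5.89,((237,101),(247,187))),("holes",d0,210,190,.04,(.4638,.1514),5.99,((57,139),(246,117)))):
    g=d["img"].mean(2)
    for p in pts: print(nm,[loc(plane(d,*blob(g,x0+p[0]/4,y0+p[1]/4,r),h),c,yaw) for r in(2,3)])
# silver plate outline of replicator at start via depth-free brightness: head top z .062
P=cloud(d0); m=(np.abs(P[...,2]-.062)<.005); m[:195]=0;m[245:]=0;m[:,:325]=0;m[:,405:]=0
q=np.array([loc(p,(.4626,-.1955),-9.12) for p in P[m]]); k=np.abs(q[:,1])<50
print("plate x range",np.percentile(q[k,0],[1,99]),"y",np.percentile(q[:,1],[.5,99.5]))
m=(np.abs(P[...,2]-.040)<.006);m[:195]=0;m[250:]=0;m[:,:212]=0;m[:,285:]=0
q=np.array([loc(p,(.4638,.1514),5.99) for p in P[m]]); print("frame y",np.percentile(q[:,1],[1,99]),"x",np.percentile(q[np.abs(q[:,1])>62,0],[1,99]))
E
```

```text
rep0 [array([32.28, 46.69]), array([32.28, 46.66])]
rep0 [array([ 31.77, -47.88]), array([ 31.78, -47.9 ])]
rep0 [array([-28.03, -48.01]), array([-25.41, -64.43])]
rep2 [array([ 32.88, -47.82]), array([ 32.87, -47.85])]
rep2 [array([-27.83, -48.4 ]), array([-28.05, -48.36])]
holes [array([ 0.39, 70.39]), array([5.000e-02, 7.041e+01])]
holes [array([  0.78, -69.11]), array([  0.66, -69.29])]
plate x range [-37.789   38.9095] y [-82.2575  82.5215]
frame y [-81.6357  82.1671] x [-53.1155  49.389 ]
```

In the camera frame the replicator hasn't slipped. It needs about −1.5 mm in x, +2.2 mm in y and +0.4° of yaw to line up with the holes. I'll correct that and go down to just above the mouths (TCP about 0.101).

Request:
play_rows --pt "0.06 -0.03 0 -0.04 10" --pt "0.06 -0.03 0.3 -0.04 10" --pt "0.06 -0.03 0.65 -0.04 10" --pt "0.06 -0.03 0.9 -0.04 10" --pt "0.06 -0.03 0.98 -0.04 10"

```text
clock: 7.62
position: [0.4608, 0.1538, 0.1045]
ee_rot: [-0.001, 0.667, 0.745, -0.001]
contact_force: [-0.2, -0.3, -4.4]
width: 0.0144
gripper_force: 78.6
```

Request:
play_rows --pt "0 0 0 0 10" --pt "0 0 0 0 10"

```text
clock: 7.88
position: [0.462, 0.154, 0.1061]
ee_rot: [0.0, 0.667, 0.745, 0.0]
contact_force: [-0.2, -0.8, -3.9]
width: 0.0144
gripper_force: 78.6
```

```bash
python3 g.py .4616 .1528 .095 6.3;  python3 - <<'E'
from h import *
from rig import manip
d=manip.get_image("top");np.savez("top3.npz",**d)
s=manip.get_image("side");np.savez("side3.npz",**s)
b=cv2.resize(s["img"][130:210,250:340],None,fx=7,fy=7,interpolation=cv2.INTER_CUBIC)
cv2.imwrite("pics/c5.png",b[:,:,::-1])
E
```

```text
t 7.88 pos [0.462  0.154  0.1061] F [-0.23 -0.76 -3.86] M [ 0.024 -0.005  0.018] w 0.0144 gf 78.6
[-0.029 -0.015  0.279  0.009] ('yaw', np.float64(6.39), 'tilt', array([ 9.e-04,  3.e-04, -1.e+00]))
```

View pics/c5.png

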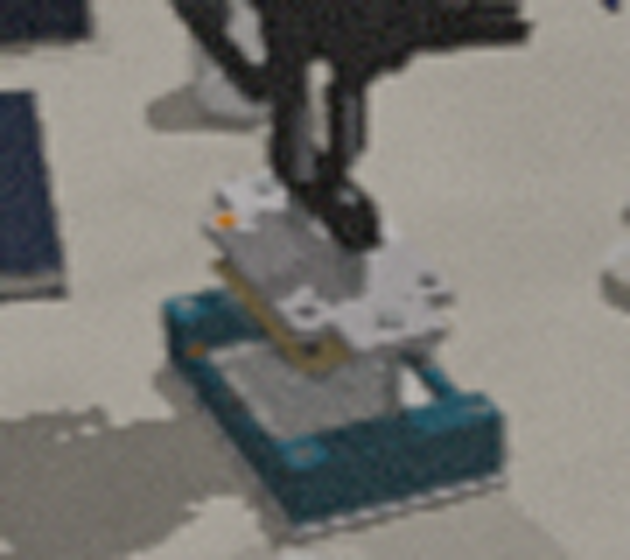

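The guide tips are just above the blocks. The replicator's mark is at (226,220) and the frame's at (193,350), with the front pin over the front block. I'll check alignment again in the top view.

```bash
python3 - <<'E'
from h import *
d=load("top3.npz")
def pr(X):
    c=d["R"]@np.array(X)+d["t"]; return d["fx"]*c[0]/c[2]+d["cx"],d["fy"]*c[1]/c[2]+d["cy"]
a=np.radians(6.2); F=np.array([.4642,.1520]); h=.0948
M=np.array([[np.cos(a),-np.sin(a)],[np.sin(a),np.cos(a)]])
g=d["img"].mean(2); i=d["img"].astype(float); s=np.clip(i[...,0]-i[...,2],0,None)
for nm,p,im,dk in(("dot",(-30,47.1),s,False),("s-+",(30,47.1),g,True),("s--",(-30,-47.1),g,True),("s+-",(30,-47.1),g,True)):
    X=F+M@np.array(p)/1000; u,v=pr([*X,h])
    for r in(2,3):
        b=blob(im,u,v,r,dk); P=plane(d,*b,h); print(nm,r,np.round((u,v),1),np.round(b,1),"err mm local",(M.T@(P[:2]-X)*1000).round(2))
E
```

```text
dot 2 [229.  232.1] [228.7 231.9] err mm local [0.44 0.92]
dot 3 [229.  232.1] [228.7 231.9] err mm local [0.43 0.91]
s-+ 2 [226.8 211.3] [228.  217.5] err mm local [-18.24  -1.44]
s-+ 3 [226.8 211.3] [229.7 219.2] err mm local [-23.65  -5.88]
s-- 2 [261.9 227.8] [261.5 227.6] err mm local [0.74 1.09]
s-- 3 [261.9 227.8] [261.6 227.6] err mm local [0.75 0.95]
s+- 2 [259.6 207.1] [259.  206.8] err mm local [1.01 1.39]
s+- 3 [259.6 207.1] [259.1 206.7] err mm local [1.18 1.3 ]
```

Request:
play_rows --pt "-0.028 -0.018 0 0 10" --pt "-0.028 -0.018 0.05 0 10" --pt "-0.028 -0.018 0.12 0 10" --pt "-0.028 -0.018 0.16 0 10" --pt "-0.028 -0.018 0.2 0 10"

```text
clock: 8.6
position: [0.461, 0.1527, 0.0976]
ee_rot: [-0.0, 0.667, 0.745, -0.0]
contact_force: [-0.1, 0.0, -4.6]
width: 0.0146
gripper_force: 78.6
```

```bash
python3 g.py .4616 .1528 .0895 6.3
```

```text
t 8.6 pos [0.461  0.1527 0.0976] F [-0.07  0.02 -4.62] M [0.003 0.048 0.018] w 0.0146 gf 78.6
[0.    0.016 0.203 0.008] ('yaw', np.float64(6.38), 'tilt', array([-2.e-04,  1.e-04, -1.e+00]))
```

The tips are about 4 mm inside the mouths and nothing is touching.

Request:
play_rows --pt "0 0 0.03 0 10" --pt "0 0 0.07 0 10" --pt "0 0 0.1 0 10" --pt "0 0 0.1 0 10"

```text
clock: 9.1
position: [0.4609, 0.1527, 0.0937]
ee_rot: [-0.0, 0.667, 0.745, -0.0]
contact_force: [0.3, -0.4, -4.1]
width: 0.0145
gripper_force: 78.5
```

Request:
play_rows --pt "0 0 0.03 0 10" --pt "0 0 0.06 0 10" --pt "0 0 0.08 0 10" --pt "0 0 0.08 0 10"

```text
clock: 9.6
position: [0.4609, 0.1527, 0.0905]
ee_rot: [-0.0, 0.667, 0.745, -0.0]
contact_force: [-0.0, 0.5, -3.0]
width: 0.0142
gripper_force: 78.6
```

```bash
python3 g.py .4616 .1528 .0895 6.3
```

```text
t 9.6 pos [0.4609 0.1527 0.0905] F [-0.04  0.45 -2.98] M [-0.115  0.067  0.007] w 0.0142 gf 78.6
[0.001 0.018 0.024 0.009] ('yaw', np.float64(6.39), 'tilt', array([-3.e-04, -1.e-04, -1.e+00]))
```

Request:
play_rows --pt "0 0 0.025 0 10" --pt "0 0 0.05 0 10" --pt "0 0 0.05 0 10"

```text
clock: 9.98
position: [0.4609, 0.1527, 0.0885]
ee_rot: [-0.0, 0.667, 0.745, -0.0]
contact_force: [-1.0, -1.0, -4.2]
width: 0.0145
gripper_force: 78.7
```

```bash
python3 g.py .4616 .1528 .0895 6.3
```

```text
t 9.98 pos [0.4609 0.1527 0.0885] F [-1.01 -1.03 -4.24] M [-0.126  0.141 -0.015] w 0.0145 gf 78.7
[ 0.001  0.017 -0.025  0.009] ('yaw', np.float64(6.39), 'tilt', array([-2.e-04, -1.e-04, -1.e+00]))
```

The hole walls push lightly toward −x, −y, so I'll give about 0.5 mm that way and continue down.

Request:
play_rows --pt "-0.012 -0.015 0 0 10" --pt "-0.012 -0.015 0.03 0 10" --pt "-0.012 -0.015 0.06 0 10" --pt "-0.012 -0.015 0.06 0 10"

```text
clock: 10.48
position: [0.4605, 0.1522, 0.0861]
ee_rot: [-0.0, 0.667, 0.745, -0.0]
contact_force: [-0.5, -0.4, -4.3]
width: 0.0148
gripper_force: 78.5
```

```bash
python3 g.py .4604 .1522 .085 6.3
```

```text
t 10.48 pos [0.4605 0.1522 0.0861] F [-0.54 -0.43 -4.29] M [0.014 0.049 0.002] w 0.0148 gf 78.5
[ 0.    -0.001  0.027  0.009] ('yaw', np.float64(6.39), 'tilt', array([-1.e-04,  0.e+00, -1.e+00]))
```

Request:
play_rows --pt "-0.003 -0.006 0.03 0 10" --pt "-0.003 -0.006 0.06 0 10" --pt "-0.003 -0.006 0.09 0 10" --pt "-0.003 -0.006 0.09 0 10"

```text
clock: 10.98
position: [0.4602, 0.1521, 0.0825]
ee_rot: [-0.0, 0.667, 0.745, -0.0]
contact_force: [-0.8, 0.0, -5.0]
width: 0.0146
gripper_force: 78.6
```

Request:
play_rows --pt "0 0 0.025 0 10" --pt "0 0 0.05 0 10" --pt "0 0 0.05 0 10"

```text
clock: 11.35
position: [0.4602, 0.152, 0.0805]
ee_rot: [-0.0, 0.667, 0.745, -0.0]
contact_force: [-0.4, 0.2, -3.5]
width: 0.0144
gripper_force: 78.6
```

Request:
play_rows --pt "0 0 0.025 0 10" --pt "0 0 0.05 0 10" --pt "0 0 0.05 0 10"

```text
clock: 11.72
position: [0.4602, 0.152, 0.0785]
ee_rot: [-0.0, 0.667, 0.745, -0.0]
contact_force: [-0.0, 0.1, -4.5]
width: 0.0147
gripper_force: 78.6
```

```bash
python3 g.py .4604 .1522 .085 6.3
```

```text
t 11.72 pos [0.4602 0.152  0.0785] F [-0.02  0.15 -4.51] M [ 0.005 -0.031  0.049] w 0.0147 gf 78.6
[ 0.003  0.005 -0.163  0.009] ('yaw', np.float64(6.39), 'tilt', array([-1.e-04,  1.e-04, -1.e+00]))
```

Request:
play_rows --pt "0 0 0.025 0 10" --pt "0 0 0.025 0 10"

```text
clock: 11.98
position: [0.4606, 0.1521, 0.0778]
ee_rot: [0.0, 0.667, 0.745, 0.0]
contact_force: [-0.5, 0.1, -3.7]
width: 0.0144
gripper_force: 78.9
```

Request:
play_rows --pt "0 0 0.025 0 10" --pt "0 0 0.025 0 10"

```text
clock: 12.22
position: [0.461, 0.1522, 0.0772]
ee_rot: [0.001, 0.667, 0.745, 0.001]
contact_force: [0.7, 0.3, 1.5]
width: 0.0149
gripper_force: 80.3
```

Request:
play_rows --pt "0 0 0.025 0 10" --pt "0 0 0.025 0 10"

```text
clock: 12.48
position: [0.461, 0.1522, 0.0761]
ee_rot: [0.0, 0.667, 0.745, 0.001]
contact_force: [1.1, 0.9, 3.7]
width: 0.0144
gripper_force: 81.1
```

Request:
play_rows --pt "0 0 0.03 0 10" --pt "0 0 0.03 0 10"

```text
clock: 12.72
position: [0.461, 0.1522, 0.0749]
ee_rot: [0.0, 0.667, 0.745, 0.001]
contact_force: [0.5, 0.7, 5.2]
width: 0.0143
gripper_force: 81.9
```

```bash
python3 g.py .4602 .152 .075 6.3
```

```text
t 12.72 pos [0.461  0.1522 0.0749] F [0.54 0.67 5.2 ] M [-0.041 -0.013 -0.026] w 0.0143 gf 81.9
[-0.002 -0.02  -0.001  0.008] ('yaw', np.float64(6.38), 'tilt', array([ 1.6e-03,  4.0e-04, -1.0e+00]))
```

Request:
play_rows --pt "0 0 0.022 0 10" --pt "0 0 0.022 0 10" --pt "0 0 0.022 0 10"

```text
clock: 13.1
position: [0.461, 0.1522, 0.0743]
ee_rot: [0.001, 0.667, 0.745, 0.001]
contact_force: [0.9, -0.4, 7.0]
width: 0.0143
gripper_force: 82.3
```

Request:
play_rows --pt "0 0 0 0 10" --pt "0 0 0 0 10" --pt "0 0 0 0 10"

```text
clock: 13.48
position: [0.461, 0.1522, 0.0743]
ee_rot: [0.001, 0.667, 0.745, 0.001]
contact_force: [1.2, 0.3, 7.3]
width: 0.0147
gripper_force: 82.3
```

```bash
python3 g.py .4602 .152 .075 6.3
```

```text
t 13.48 pos [0.461  0.1522 0.0743] F [1.24 0.28 7.35] M [-0.015  0.094  0.023] w 0.0147 gf 82.3
[-0.002 -0.02  -0.017  0.009] ('yaw', np.float64(6.39), 'tilt', array([ 1.8e-03,  4.0e-04, -1.0e+00]))
```

The net force is about 11.7 N with almost no moment, so it's pressing squarely. I'll hold a bit longer, then lift slowly.

Request:
play_rows --pt "0 0 0 0 10" --pt "0 0 0 0 10" --pt "0 0 0 0 10" --pt "0 0 0 0 10"

```text
clock: 13.98
position: [0.461, 0.1522, 0.0743]
ee_rot: [0.001, 0.667, 0.745, 0.001]
contact_force: [0.1, 0.0, 6.8]
width: 0.0148
gripper_force: 82.3
```

Request:
play_rows --pt "0 0 -0.08 0 10" --pt "0 0 -0.16 0 10" --pt "0 0 -0.22 0 10" --pt "0 0 -0.25 0 10"

```text
clock: 14.48
position: [0.4595, 0.1519, 0.083]
ee_rot: [-0.001, 0.667, 0.745, -0.001]
contact_force: [0.9, -0.2, -4.5]
width: 0.0146
gripper_force: 78.5
```

```bash
python3 g.py .4602 .152 .145 6.3
```

```text
t 14.48 pos [0.4595 0.1519 0.083 ] F [ 0.92 -0.24 -4.5 ] M [ 0.016 -0.096 -0.078] w 0.0146 gf 78.5
[ 0.     0.016 -1.551  0.009] ('yaw', np.float64(6.39), 'tilt', array([-1.7e-03, -3.0e-04, -1.0e+00]))
```

Request:
play_rows --pt "0 0.01 -0.08 0 10" --pt "0 0.01 -0.2 0 10" --pt "0 0.01 -0.32 0 10" --pt "0 0.01 -0.44 0 10" --pt "0 0.01 -0.54 0 10"

```text
clock: 15.1
position: [0.4607, 0.1521, 0.1056]
ee_rot: [0.0, 0.667, 0.745, 0.0]
contact_force: [-0.4, -0.4, -4.4]
width: 0.0145
gripper_force: 78.6
```

Request:
play_rows --pt "0 0 -0.2 0 10" --pt "0 0 -0.5 0 10" --pt "0 0 -0.8 0 10" --pt "0 0 -1.03 0 10" --pt "0 0 -1.03 0 10"

```text
clock: 15.72
position: [0.4614, 0.1522, 0.1474]
ee_rot: [0.001, 0.667, 0.745, 0.001]
contact_force: [0.3, -0.5, -5.4]
width: 0.0146
gripper_force: 78.6
```

```bash
python3 g.py .4627 -.1955 .145 -9.12;  python3 - <<'E'
from h import *
from rig import manip
d=manip.get_image("top");np.savez("top4.npz",**d)
s=manip.get_image("side")
b=cv2.resize(s["img"][120:220,240:340],None,fx=4,fy=4,interpolation=cv2.INTER_CUBIC)
cv2.imwrite("pics/c6.png",b[:,:,::-1])
d2=load("top2.npz")
for D in(d2,d):
    i=D["img"].astype(float); g=np.clip(i[...,0]-i[...,2],0,None); print("frame dot",plane(D,*blob(g,233.3,240,3,False),.028)[:2].round(4))
E
```

```text
t 15.72 pos [0.4614 0.1522 0.1474] F [ 0.35 -0.47 -5.37] M [-0.025 -0.008  0.026] w 0.0146 gf 78.6
[-8.643 -0.935  0.055  1.551] ('yaw', np.float64(6.39), 'tilt', array([ 2.3e-03,  5.0e-04, -1.0e+00]))
frame dot [0.4118 0.196 ]
frame dot [0.4118 0.1954]
```

View pics/c6.png

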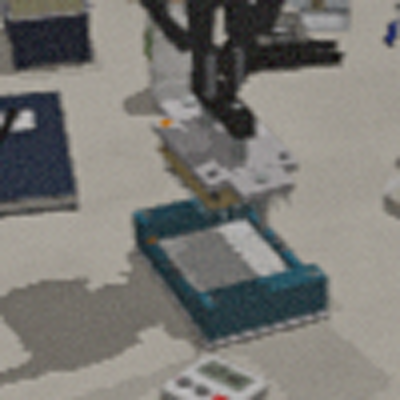

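The replicator is clear and the frame hasn't moved. Now I'll carry it back to the rest.

Request:
play_rows --pt "-0.6 -0.07 0 0 10" --pt "-1.6 -0.17 0 0 10" --pt "-2.6 -0.28 0 0 10" --pt "-3.6 -0.39 0 0 10" --pt "-4.6 -0.5 0 0 10"

```text
clock: 16.45
position: [0.4607, -0.0341, 0.1458]
ee_rot: [-0.0, 0.667, 0.745, -0.0]
contact_force: [0.8, 0.5, -4.3]
width: 0.0144
gripper_force: 78.6
```

Request:
play_rows --pt "-1 -0.11 0 0.3 10" --pt "-2 -0.22 0 0.8 10" --pt "-3 -0.32 0 1.2 10" --pt "-3.8 -0.41 0 1.55 10" --pt "-4.04 -0.435 0 1.55 10"

```text
clock: 17.08
position: [0.4617, -0.1973, 0.1457]
ee_rot: [-0.0, 0.762, 0.648, -0.0]
contact_force: [0.2, -0.2, -3.9]
width: 0.0147
gripper_force: 78.6
```

Request:
play_rows --pt "0 0 0 0 10" --pt "0 0 0 0 10" --pt "0 0 0 0 10"

```text
clock: 17.45
position: [0.4618, -0.1943, 0.1463]
ee_rot: [-0.0, 0.761, 0.649, 0.0]
contact_force: [0.6, -0.1, -4.2]
width: 0.0148
gripper_force: 78.6
```

```bash
python3 g.py .4626 -.1955 .125 -9.12
```

```text
t 17.45 pos [ 0.4618 -0.1943  0.1463] F [ 0.58 -0.08 -4.21] M [ 0.012  0.012 -0.051] w 0.0148 gf 78.6
[-0.026  0.024  0.532  0.009] ('yaw', np.float64(-9.03), 'tilt', array([-2.e-04,  6.e-04, -1.e+00]))
```

Request:
play_rows --pt "-0.026 0.02 0.2 0.01 10" --pt "-0.026 0.02 0.5 0.01 10" --pt "-0.026 0.02 0.8 0.01 10" --pt "-0.026 0.02 1.0 0.01 10" --pt "-0.026 0.02 1.0 0.01 10"

```text
clock: 18.08
position: [0.4619, -0.1963, 0.1053]
ee_rot: [-0.001, 0.762, 0.648, -0.0]
contact_force: [-0.7, 0.2, -4.7]
width: 0.0143
gripper_force: 78.6
```

Request:
play_rows --pt "0 0 0.2 0 10" --pt "0 0 0.4 0 10" --pt "0 0 0.6 0 10" --pt "0 0 0.68 0 10" --pt "0 0 0.68 0 10"

```text
clock: 18.7
position: [0.4624, -0.1966, 0.0788]
ee_rot: [-0.0, 0.762, 0.648, -0.0]
contact_force: [-0.0, -0.0, -4.0]
width: 0.0148
gripper_force: 78.6
```

```bash
python3 g.py .4626 -.1955 .0735 -9.12
```

```text
t 18.7 pos [ 0.4624 -0.1966  0.0788] F [-0.   -0.01 -3.97] M [-0.01  -0.011 -0.076] w 0.0148 gf 78.6
[ 0.027  0.001  0.132 -0.009] ('yaw', np.float64(-9.21), 'tilt', array([-5.e-04,  4.e-04, -1.e+00]))
```

Request:
play_rows --pt "0.027 0 0.04 0 10" --pt "0.027 0 0.08 0 10" --pt "0.027 0 0.115 0 10" --pt "0.027 0 0.115 0 10"

```text
clock: 19.2
position: [0.4626, -0.1956, 0.0744]
ee_rot: [-0.0, 0.762, 0.648, 0.0]
contact_force: [0.4, 0.1, -3.9]
width: 0.0144
gripper_force: 78.6
```

```bash
python3 g.py .4626 -.1955 .0733 -9.12
```

```text
t 19.2 pos [ 0.4626 -0.1956  0.0744] F [ 0.38  0.14 -3.91] M [0.001 0.015 0.042] w 0.0144 gf 78.6
[ 0.001 -0.001  0.028 -0.009] ('yaw', np.float64(-9.21), 'tilt', array([-1.e-04,  1.e-04, -1.e+00]))
```

Request:
play_rows --pt "0 0 0.015 0 10" --pt "0 0 0.03 0 10" --pt "0 0 0.03 0 10"

```text
clock: 19.58
position: [0.463, -0.1957, 0.0735]
ee_rot: [0.0, 0.762, 0.648, 0.0]
contact_force: [-0.3, 1.0, -2.2]
width: 0.0147
gripper_force: 79.0
```

```bash
python3 g.py .4626 -.1955 .0733 -9.12
```

```text
t 19.58 pos [ 0.463  -0.1957  0.0735] F [-0.27  0.97 -2.17] M [ 0.108 -0.032  0.004] w 0.0147 gf 79.0
[ 0.003 -0.009  0.004 -0.009] ('yaw', np.float64(-9.21), 'tilt', array([ 5.e-04, -1.e-04, -1.e+00]))
```

Contact has started. I'll go down 0.3 mm more, then open symmetrically and rise.

Request:
play_rows --pt "0 0 0.008 0 10" --pt "0 0 0.008 0 10" --pt "0 0 0.008 0 22" --pt "0 0 0.008 0 40" --pt "0 0 0.008 0 85" --newtons 20

```text
clock: 20.2
position: [0.4628, -0.1958, 0.0731]
ee_rot: [0.0, 0.762, 0.648, 0.0]
contact_force: [-0.4, 1.2, 0.2]
width: 0.0565
gripper_force: 0.0
```

Request:
play_rows --pt "0 0 0 0 85" --pt "0 0 0 0 85" --pt "0 0 0 0 85" --pt "0 0 0 0 85"

```text
clock: 20.7
position: [0.4627, -0.1956, 0.073]
ee_rot: [-0.0, 0.762, 0.648, 0.0]
contact_force: [-0.4, -0.1, -0.2]
width: 0.0849
gripper_force: 0.0
```

```bash
python3 g.py .4626 -.1955 .2 -9.12
```

```text
t 20.7 pos [ 0.4627 -0.1956  0.073 ] F [-0.39 -0.13 -0.22] M [ 0.046  0.058 -0.016] w 0.0849 gf 0.0
[ 2.000e-03 -3.000e-03 -3.176e+00 -9.000e-03] ('yaw', np.float64(-9.21), 'tilt', array([ 0.e+00,  1.e-04, -1.e+00]))
```

Request:
play_rows --pt "0 0 -0.4 0 85" --pt "0 0 -1.2 0 85" --pt "0 0 -2.2 0 85" --pt "0 0 -3.2 0 85" --pt "0 0 -3.2 0 85"

```text
clock: 21.32
position: [0.4648, -0.1968, 0.2043]
ee_rot: [0.004, 0.762, 0.648, 0.001]
contact_force: [0.5, 0.2, 0.1]
width: 0.0849
gripper_force: 0.0
```

Request:
play_rows --pt "3 0 -1 0 85" --pt "4 0 -1 0 85" --pt "4 0 -1 0 85" --pt "4 0 -1 0 85" --pt "4 0 -1 0 85"

```text
clock: 21.95
position: [0.4877, -0.0381, 0.2399]
ee_rot: [-0.0, 0.761, 0.648, -0.001]
contact_force: [0.6, -0.7, -0.4]
width: 0.0851
gripper_force: 0.0
```

```bash
python3 - <<'E'
from h import *
from rig import manip
d=manip.get_image("top");s=manip.get_image("side");np.savez("top5.npz",**d)
a=cv2.resize(d["img"][190:260,210:410],None,fx=4,fy=4,interpolation=cv2.INTER_CUBIC)[:,:800]
b=cv2.resize(s["img"][150:300,250:450],None,fx=2,fy=2,interpolation=cv2.INTER_CUBIC)
c=np.zeros((580,800,3),np.uint8);c[:280]=a;c[280:,:400]=b
cv2.imwrite("pics/c7.png",c[:,:,::-1])
E
```

```text
(no output)
```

View pics/c7.png

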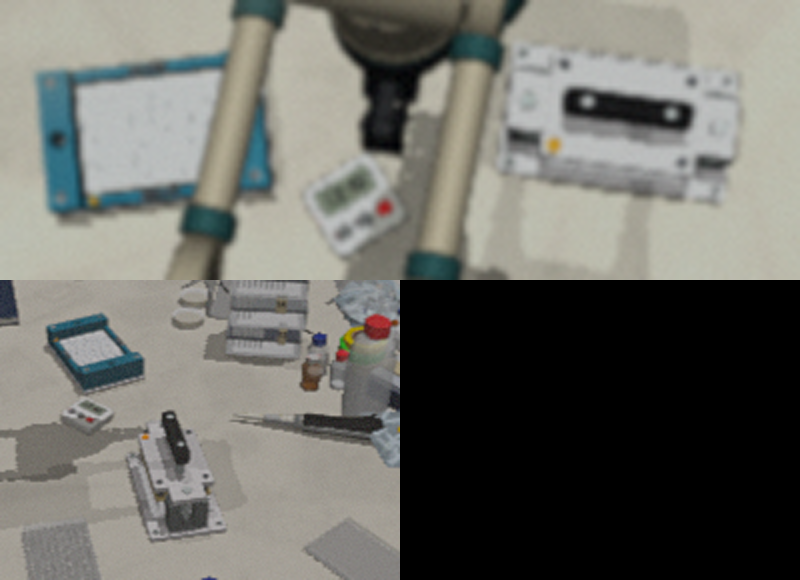

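The replicator sits level in its rest, with its handle at (628,110) and orange mark at (553,146), the same place as at the start. The frame and timer haven't moved and the arm is clear, so I'm handing in.

```bash
python3 -c "
from rig import manip
print(manip.sign_off())"
```

```text
the job is handed in; nothing more can be done
None
```

The job is done and handed in: the replicator was pressed squarely on the card at about 12 N for about a second, lifted straight off without moving the frame, and set back in its rest at about 22 s of the 54 s allowed; no verdict came back.

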